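# Twist a spring nut into a bench rail

### The job

Take the spring nut (the one with the straight bar handle) out of the wooden holder, lower it lengthwise through the slot of the lipped aluminium channel at the dark index clip, and push it down against its spring until it is below the lips. Twist it a quarter turn either way and let the spring lift it so that both grooves catch the lips, the handle square across the channel and centred on the clip. Let go of it there, upright, and leave everything else where it is.

Things in the scene. Friction and masses are not known exactly. Their poses are not given: they have to be found in the camera images.
- nut: Loose spring channel nut, about 0.24 kg, standing in one of the holder's pockets, x along the pocket. Origin: on its axis, underside of the spring foot when extended; z up the stem, x along the nut and its handle. Foot (18 mm across) and coil: z 0 to 28 mm; steel nut 56 (x) by 20 (y) mm: z 28 to 42; stem 16 mm across; bar handle: z 72 to 96. A half turn about z makes no difference.
- nut_handle (a point): Centre of the nut's black bar handle, 84 mm above the nut's origin; axes as the nut's. The handle is 64 mm long (x), 14 mm wide (y), 24 mm high; grip it across its width.
- nut_groove (a point): On the nut's axis, level with the floors of its two grooves, 38 mm above its origin. The grooves are cut 4 mm deep into the nut's top (at 42 mm), run along the nut's y, and reach from |x| = 8 to 19 mm.
- nut_foot (a point): Centre of the underside of the nut's sprung foot. At rest at the nut's origin; pushed against a floor it slides up the nut by at most 16 mm. The spring pushes with 4.5 N when extended and 0.35 N more per mm.
- channel: Aluminium C-channel fixed to the bench, 76 mm wide (x), 260 mm long (y), 46 mm high, capped at both ends; two low steel feet at its sides. Origin: centre of its underside; z up, y along the slot. Floor 4 mm thick, inside 68 mm wide. Turned across and let go, the nut rises until its groove floors meet the lips' lower edges, its origin then at z = -1 mm in this frame.
- channel_slot (a point): Middle of the slot, at the channel's top (46 mm above its underside); axes as the channel's. Slot 26 mm wide (x). Both lips are turned down: edges 3.5 mm thick (|x| = 13 to 16.5 mm), reaching 9 mm below this point. The nut passes only with its length along y, and can turn only with its top under those edges: nut origin lower than -5 mm in the channel's frame (limit -12 mm).
- clip: Dark steel index clip fixed on the channel's two outer side faces, 22 mm wide along the channel, with a black line over each lip. Origin: at the channel's centre line, bench height, at the middle of the clip; axes as the channel's. The nut's axis is to end at this place along the slot.
- holder: Fixed wooden block 95 x 190 x 40 mm with two pockets 63 mm (x) by 26 mm (y), 34 mm deep, at y = -55 and +55 mm. Origin: centre of its underside. The spring nut stands in either pocket on the pocket floor (z = 6 mm), the knob block in the other.
- knob_block: Plain steel slide block with a round black knob (38 mm across), 96 mm tall, no spring; stands in the other pocket. Stays there. Origin: its underside.
- tin: Steel can, 52 mm across, 55 mm high, standing between holder and channel. Bystander. Origin: its underside.
- jar: Clear jar, 60 mm across, 70 mm high, beyond the task's things. Bystander. Origin: its underside.
- wood_block: Wooden block with small holes, 70 x 110 x 50 mm. Bystander. Origin: its underside.
- screwdriver: Screwdriver lying on the bench. Bystander.
- perfboard: Green circuit board 50 x 70 x 4 mm lying between the tin and the robot. Bystander. Origin: its underside.
- glasses: Open spectacles with a black frame, 125 mm wide. Bystander.
Mind the look-alikes: they are no part of the job. Leave any pink or red look-alike of the clip alone. Leave any turquoise look-alike of the nut alone.

How it is judged:
By the outcome, as a careful person would: the job done as asked, in the order asked, and still so for the second after the job is handed in, with the robot touching nothing.
It also fails if it takes over 51 s, if anything falls off the work surface, if the arm or the gripper's body presses on something with over 40 N, if the wrist force passes 120 N, or if a joint passes its speed limit or range.

### The arm

A 6-joint arm with a two-finger parallel gripper is mounted at the origin on the work surface. World frame = base frame: x ahead of the robot, y to its left, z up, the work surface at z = 0. Lengths are in m, angles in rad, forces in N, time in s.
With the tool pointing down it reaches from about 0.35 to 0.85 m from the base axis. Payload 8.1 kg.
Tool frame: the origin (TCP) lies midway between the tips of the shut fingers; the grasp point (between the pads) lies 19 mm behind it (robot.grip_point_offset is the distance from the TCP to the grasp point, in m); z points along the fingers, y is the line along which they close (so a half turn about z gives the same grasp; the last joint's range is limited). The gripper opens to 93 mm and grips with 3 to 60 N. Pads are 15 mm wide; open, the fingers measure 128 mm over their backs; the gripper's body (75 mm by 188 mm) begins 65 mm behind the grasp point.
Start: joints at [-1.287, 0.13, 1.488, -0, 1.523, -0.085], TCP at [0.216, -0.56, 0.183] pointing down, gripper open.
Joint ranges: [-2.96, 2.96], [-0.89, 2.26], [0.02, 2.5], [-1.34, 4.48], [0, 2.73], [-2.66, 2.66]. Speed limits (rad/s): [2.39, 2.39, 2.79, 3.14, 3.14, 3.14].

### API

Orientations are given as a rotation vector (axis times angle).
In Python, from plant import robot, read_camera, job gives the robot as it stands.
- The arm moves only by the shell command python3 -m inch 'ROWS' [FORCE]. ROWS is JSON, one flat list of numbers, 5 for each row, row after row: the shift along the world's x, y, z in mm, then the turn about the world's z in degrees, then the opening in per cent of the stroke, from 0 (shut) to 100 (fully open). In form: [dx, dy, dz, yaw, hand, dx, dy, dz, yaw, hand, ...]. A call has 1 to 10 rows; each row is the pose to reach, as a shift and turn from the pose commanded when the call began; what a row does not reach only later rows make up. A row lasts 1/12 s, in which the tool goes at most 41.7 mm and 7.16 degrees, less where a joint would pass 70% of its speed; a pose out of reach is approached as far as the arm can. A call with a gripper value outside its range is refused whole. The fingers move at their own pace and stop on an object; FORCE is the grip in N (left out, the last holds). Time passes only in rows, so rows that repeat a pose let the fingers close. It gives the time, the measured TCP pose, the force, the opening and the grip force at its end, in the units of the state.
- robot.read_state(): the state, without advancing time (a new reading comes with each control period).
- read_camera(name): name is "scene" or "side" or "wrist"; returns a dict with "image" (400x640x3 uint8, blue, green, red), "K" (3x3 intrinsics, pixels), "D" ([k1, k2, p1, p2, k3] as OpenCV has them; the pictures are not rectified), "extrinsics" (4x4, takes a point from world to camera coordinates); the wrist camera has in their place "mount" (4x4, takes a point from camera to tool coordinates, whose origin is the TCP and whose axes are the flange's). Camera axes: x right, y down, z forward; pixel columns grow to the right and rows downward; lengths in m; the calibration is good to about 2 mm. A picture is of the moment at which its call begins: read the wrist's pose just before it. There is no depth.
- job.close_job(): hands the job in; it is judged then, once.
The state is a dict: "t": time; "q": joint angles; "dq": joint speeds; "joint_torque": joint torques, N m; "tool_pos": TCP position; "orientation": TCP orientation; "force": force on the tool from outside, world axes, zero at the start; "wrist_torque": the same for the moment, N m; "opening": finger opening in m; "gripper_force": force on a finger pad.
Only numpy, scipy, OpenCV 4.12 (cv2) and the standard library are available. Lean on these libraries where they do the work, as an engineer would, in place of code of your own. Each camera call takes 0.05 s, during which the arm holds its last target. There are 200 camera calls.

## Working session

There is one attempt and no reset: what is moved stays moved. The work goes in short steps, Python scripts to look and compute and a shell command to move; the robot and the scene stay as the last step left them, time stands still between calls to the robot, and variables do not carry over. Pictures are saved under pics/ and viewed, at most 10 in all, crops included, and the job is handed in when it is done.

```bash
ls; mkdir -p pics; cat > h.py <<'E'
import numpy as np, cv2
from plant import robot, read_camera, job
from scipy.spatial.transform import Rotation as R
def grab(n):
    s=robot.read_state(); c=read_camera(n)
    if n=="wrist":
        T=np.eye(4); T[:3,:3]=R.from_rotvec(s["orientation"]).as_matrix(); T[:3,3]=s["tool_pos"]
        M=T@np.array(c["mount"])
    else: M=np.linalg.inv(np.array(c["extrinsics"]))
    return dict(img=np.array(c["image"]),K=np.array(c["K"],float),D=np.array(c["D"],float),M=M)
def ray(c,px):
    u=cv2.undistortPoints(np.array(px,float).reshape(-1,1,2),c["K"],c["D"]).reshape(-1,2)
    d=np.c_[u,np.ones(len(u))]@c["M"][:3,:3].T
    return c["M"][:3,3],d
def plane(c,px,z):
    o,d=ray(c,px); return o+d*((z-o[2])/d[:,2])[:,None]
def proj(c,P):
    E=np.linalg.inv(c["M"]); return cv2.projectPoints(np.array(P,float).reshape(-1,3),cv2.Rodrigues(E[:3,:3])[0],E[:3,3],c["K"],c["D"])[0].reshape(-1,2)
E
python3 - <<'E'
from h import *
import pickle
d={n:grab(n) for n in("scene","side")}
pickle.dump(d,open("c0.pkl","wb"))
for n in d: cv2.imwrite(f"pics/{n}0.png",d[n]["img"]); print(n,d[n]["M"][:3,3],d[n]["M"][:3,2])
print(robot.read_state(),robot.grip_point_offset)
E
```

```text
pics
scene [ 0.99781634 -0.75545751  0.8561321 ] [-0.3610244   0.63045416 -0.68716005]
side [ 0.44949338 -0.81306252  0.70742596] [ 0.14894199  0.77320213 -0.61642093]
{'t': 0.1, 'q': array([-1.28738034e+00,  1.31118227e-01,  1.48915931e+00,  3.26642724e-07,
        1.52297456e+00, -8.53935405e-02]), 'dq': array([ 0.00041654, -0.00204637, -0.00338314,  0.00024408, -0.00027594,
       -0.00032655]), 'joint_torque': array([ 7.45302023e-04, -5.61345112e+01, -4.93093550e+01,  7.70535436e-02,
        2.91605975e-02, -3.44229716e-05]), 'tool_pos': array([ 0.21616988, -0.55910281,  0.181679  ]), 'orientation': array([-3.08670538e+00, -5.75744078e-01,  2.57020702e-04]), 'force': array([-0.6373722 ,  0.68317647,  0.14368361]), 'wrist_torque': array([-0.00425394, -0.0018564 , -0.01186925]), 'gripper_force': 0.0, 'opening': 0.09312895643286591} 0.0188
```

View pics/scene0.png

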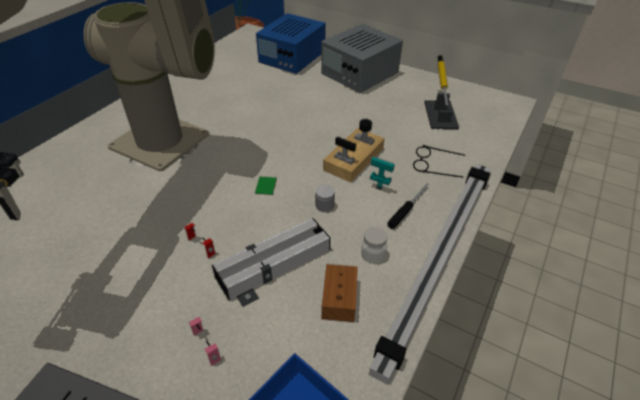

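View pics/side0.png

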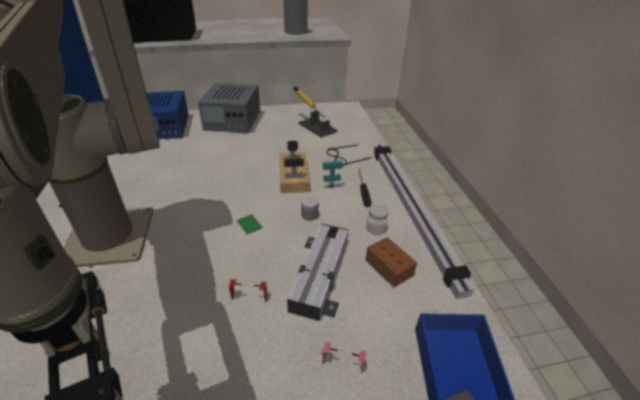

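Scene: the bar-handled nut is at (345,145), the round-knob block at (366,126), the turquoise look-alike at (382,170) and the channel at (270,258). The dark clip is at (252,247) and (266,272), with red and pink look-alikes off the channel at (200,240) and (205,340). The black bar handle in the wooden holder fits the nut, and the dark clip on the channel fits the clip. I'll confirm both in one enlarged crop.

```bash
python3 - <<'E'
import pickle,cv2,numpy as np
d=pickle.load(open("c0.pkl","rb"))
def cr(n,x,y,w,h,s): return cv2.resize(d[n]["img"][y:y+h,x:x+w],(400,300),interpolation=cv2.INTER_CUBIC)
a=np.hstack([cr("scene",310,110,100,75,4),cr("scene",205,212,133,100,3)])
b=np.hstack([cr("side",260,130,100,75,4),cr("side",265,220,133,100,3)])
im=np.vstack([a,b]); im=np.clip(im*1.6,0,255).astype(np.uint8)
cv2.imwrite("pics/crop1.png",im)
E
```

```text
(no output)
```

View pics/crop1.png

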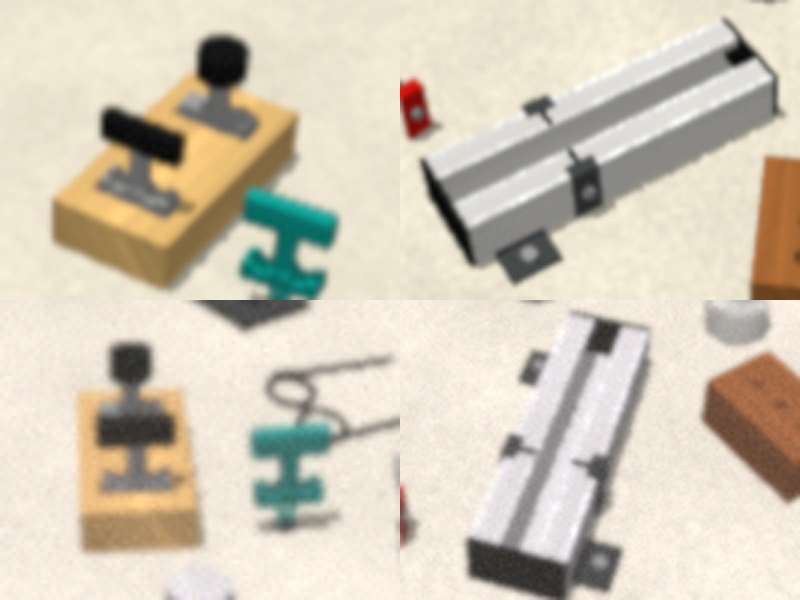

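The crop confirms it: the black bar-handled nut is in the near pocket (scene 345,144; side 294,162). The dark clip's lines lie over the lips at scene (253,250) and (263,264), side (306,270) and (326,274).

```bash
python3 - <<'E'
import pickle
from h import *
d=pickle.load(open("c0.pkl","rb")); S,D=d["scene"],d["side"]
def tri(a,b):
    A=[];B=[]
    for c,p in((S,a),(D,b)):
        o,v=ray(c,[p]); v=v[0]/np.linalg.norm(v[0]); Q=np.eye(3)-np.outer(v,v); A.append(Q);B.append(Q@o)
    A=np.vstack(A);B=np.hstack(B);x=np.linalg.lstsq(A,B,rcond=None)[0]; return x,np.linalg.norm(A@x-B)
np.set_printoptions(precision=4,suppress=True)
print("handle",tri((345.5,144.2),(293.8,162.5)))
print("h-ends scene(z.098)",plane(S,[(336.5,138),(355.5,147.5)],.098),"side",plane(D,[(284.5,162),(303.5,162)],.09))
print("clip",plane(S,[(253.2,250.2),(262.6,264.2)],.046),plane(D,[(305.9,269.9),(326.5,274.2)],.046))
s=plane(S,[(213.3,265.2),(313,218.6),(329.7,237.6),(228.3,286.8)],.046);t=plane(D,[(288.3,299.8),(321.5,224.3),(348,228.3),(320.8,306.5)],.046)
print(s,t)
for q in(s,t): print(q.mean(0),np.degrees(np.arctan2(*(q[1]+q[2]-q[0]-q[3])[[1,0]])),[np.linalg.norm(q[i]-q[(i+1)%4]) for i in range(4)])
hb=plane(S,[(310+x/4,110+y/4) for x,y in((53,200),(165,245),(298,115))],.04);print("holder",hb)
m=R.from_rotvec(robot.read_state()["orientation"]).as_matrix();print(m)
E
```

```text
handle (array([0.5538, 0.1673, 0.0909]), np.float64(0.00034457154795428617))
h-ends scene(z.098) [[0.5229 0.1716 0.098 ]
 [0.5879 0.1599 0.098 ]] side [[0.5249 0.1755 0.09  ]
 [0.5851 0.1671 0.09  ]]
clip [[ 0.5332 -0.2404  0.046 ]
 [ 0.5749 -0.2625  0.046 ]] [[ 0.5331 -0.2426  0.046 ]
 [ 0.5793 -0.2632  0.046 ]]
[[ 0.4829 -0.3197  0.046 ]
 [ 0.5995 -0.0852  0.046 ]
 [ 0.6647 -0.1184  0.046 ]
 [ 0.5473 -0.3485  0.046 ]] [[ 0.4823 -0.3222  0.046 ]
 [ 0.599  -0.0874  0.046 ]
 [ 0.6673 -0.114   0.046 ]
 [ 0.55   -0.3506  0.046 ]]
[ 0.5736 -0.218   0.046 ] 63.26788734084395 [np.float64(0.26189343850834546), np.float64(0.07315536337924945), np.float64(0.2583335366659247), np.float64(0.0705598788538116)]
[ 0.5746 -0.2186  0.046 ] 63.59854858970565 [np.float64(0.2622234513353814), np.float64(0.07328819510805672), np.float64(0.26406341353016577), np.float64(0.07337054170835978)]
holder [[0.5044 0.1316 0.04  ]
 [0.595  0.1283 0.04  ]
 [0.6115 0.3124 0.04  ]]
[[ 0.9328  0.3605 -0.0005]
 [ 0.3605 -0.9328  0.0016]
 [ 0.0001 -0.0017 -1.    ]]
```

```bash
python3 -m inch '[170,150,120,-15,100,341,306,120,-29,100,341,306,120,-29,100,341,306,120,-29,100,341,306,120,-29,100,341,306,120,-29,100,341,306,120,-29,100,341,306,120,-29,100,341,306,120,-29,100,341,306,120,-29,100]' 40; python3 -m inch '[0,0,0,0,100,0,0,0,0,100,0,0,0,0,100,0,0,0,0,100]'; python3 - <<'E'
from h import *; import pickle
s=robot.read_state(); print(s["t"],s["tool_pos"],s["force"])
c=grab("wrist"); pickle.dump(c,open("cw1.pkl","wb")); cv2.imwrite("pics/w1.png",c["img"]); print(c["M"])
print(proj(c,[[.556,-.253,.046],[.574,-.218,.046],[.554,.167,.09]]))
E
```

```text
t: 0.93
tool_pos: [0.5119, -0.2937, 0.2878]
orientation: [-3.134, 0.216, 0.001]
force: [-0.5, -1.7, -0.0]
opening: 0.0931
gripper_force: 0.0
t: 1.27
tool_pos: [0.5099, -0.2961, 0.2869]
orientation: [-3.134, 0.217, 0.002]
force: [-0.6, 0.2, 0.3]
opening: 0.0933
gripper_force: 0.0
1.2667 [ 0.50991768 -0.29607242  0.28688077] [-0.64944016  0.15878685  0.34974429]
[[-1.38515500e-01 -9.54445215e-01 -2.64287321e-01  5.82858984e-01]
 [-9.90359833e-01  1.33242821e-01  3.78649052e-02 -3.06568258e-01]
 [-9.25589500e-04  2.66984423e-01 -9.63700400e-01  4.89328466e-01]
 [ 0.00000000e+00  0.00000000e+00  0.00000000e+00  1.00000000e+00]]
[[281.60414855 134.95178129]
 [252.69149558 124.82836656]
 [-51.24979663 187.72345165]]
```

View pics/w1.png

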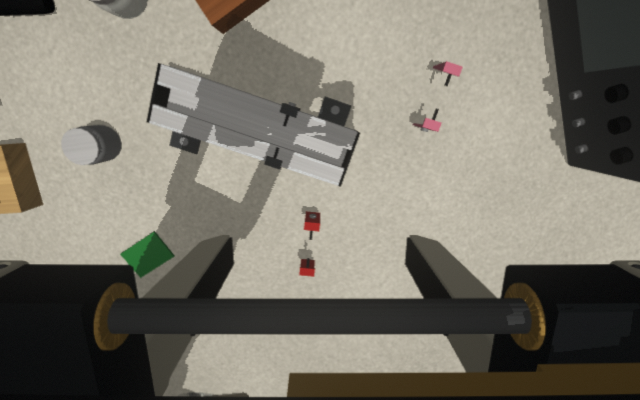

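The wrist picture shows the channel at (158,66)–(345,180), with the clip's tabs at (289,110) and (273,160) and their lines between them. The predicted clip centre (282,135) falls midway, so the estimates agree. I'll enlarge this for the fine measurement.

```bash
python3 - <<'E'
import pickle,cv2,numpy as np
c=pickle.load(open("cw1.pkl","rb"))
im=c["img"][55:195,140:370]; im=cv2.resize(im,None,fx=3.4,fy=3.4,interpolation=cv2.INTER_CUBIC)
cv2.imwrite("pics/w1c.png",np.clip(im*1.3,0,255).astype(np.uint8)); print(im.shape)
E
```

```text
(476, 782, 3)
```

View pics/w1c.png

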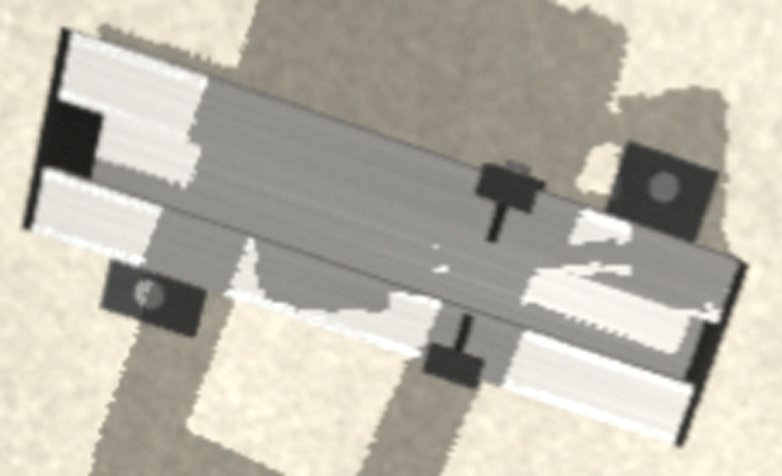

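```bash
python3 -m inch '[10,70,-30,0,100,20,140,-30,0,100,28,210,-30,0,100,28,280,-30,0,100,28,310,-30,0,100,28,310,-30,0,100,28,310,-30,0,100,28,310,-30,0,100,28,310,-30,0,100,28,310,-30,0,100]'; python3 -m inch '[0,0,0,0,100,0,0,0,0,100,0,0,0,0,100]';python3 - <<'E'
from h import *; import pickle
s=robot.read_state(); print(s["t"],s["tool_pos"])
c=grab("wrist"); pickle.dump(c,open("cw2.pkl","wb")); cv2.imwrite("pics/w2.png",c["img"])
print(proj(c,[.554,.167,.09]))
E
```

```text
t: 2.15
tool_pos: [0.5385, 0.0145, 0.2574]
orientation: [3.134, -0.214, -0.001]
force: [-0.5, -0.6, -0.2]
opening: 0.0931
gripper_force: 0.0
t: 2.4
tool_pos: [0.5389, 0.0128, 0.2577]
orientation: [3.134, -0.219, -0.0]
force: [-0.5, 0.4, -0.1]
opening: 0.0932
gripper_force: 0.0
2.4 [0.53886026 0.01284375 0.25767689]
[[182.64189419 181.72816939]]
```

View pics/w2.png

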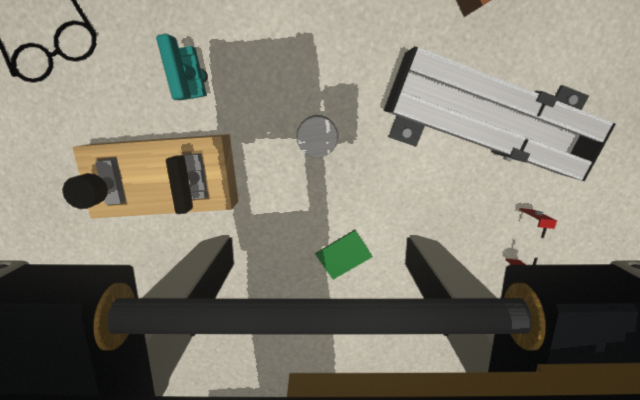

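The second wrist picture shows the nut's black handle at (179,184), with the knob at (85,190) beyond it and the turquoise look-alike at (182,67). The prediction of (183,182) agrees. Now numbers from both views.

```bash
cat > m.py <<'E'
import pickle
from h import *
np.set_printoptions(precision=4,suppress=True)
c=pickle.load(open("cw1.pkl","rb"))
f=lambda L:np.array(L,float)/3.4+[140,55]
q=plane(c,f([(66,32),(742,262),(680,442),(27,228)]),.046)
print("chan",q.mean(0),np.degrees(np.arctan2(*(q[0]+q[3]-q[1]-q[2])[[1,0]])),[np.linalg.norm(q[i]-q[(i+1)%4]) for i in range(4)])
l=plane(c,f([(505,205),(491,240),(468,316),(460,350)]),.046); print("clip",l,l[1:3].mean(0), l.mean(0))
u=q[0]+q[3]-q[1]-q[2];u/=np.linalg.norm(u); p=q.mean(0)+u*((l.mean(0)-q.mean(0))@u); print("clip on axis",p)
c=pickle.load(open("cw2.pkl","rb"))
g=c["img"].max(2); m=np.zeros_like(g); m[140:225,155:200]=(g[140:225,155:200]<45)*255
k=max(cv2.findContours(m,0,1)[0],key=cv2.contourArea); r=cv2.minAreaRect(k); b=cv2.boxPoints(r); print(r,b)
for z in(.09,.102): 
    P=plane(c,b,z); print(z,P.mean(0)); print(P)
E
python3 m.py
```

```text
chan [ 0.5711 -0.2183  0.046 ] 63.58957519864387 [np.float64(0.2632900621176183), np.float64(0.07425347240290185), np.float64(0.2644833189083914), np.float64(0.07390708490299872)]
clip [[ 0.5794 -0.266   0.046 ]
 [ 0.5673 -0.2586  0.046 ]
 [ 0.5401 -0.245   0.046 ]
 [ 0.5274 -0.2396  0.046 ]] [ 0.5537 -0.2518  0.046 ] [ 0.5535 -0.2523  0.046 ]
clip on axis [ 0.554  -0.2526  0.046 ]
((179.77601623535156, 184.2679901123047), (56.08059310913086, 17.8885440826416), 79.69515228271484) [[165.96  158.28 ]
 [183.56  155.08 ]
 [193.592 210.256]
 [175.992 213.456]]
0.09 [0.5509 0.1711 0.09  ]
[[0.5827 0.1789 0.09  ]
 [0.5834 0.1585 0.09  ]
 [0.5192 0.1627 0.09  ]
 [0.5183 0.1841 0.09  ]]
0.102 [0.5528 0.1656 0.102 ]
[[0.5836 0.1732 0.102 ]
 [0.5843 0.1535 0.102 ]
 [0.5222 0.1575 0.102 ]
 [0.5213 0.1782 0.102 ]]
```

```bash
python3 -m inch '[4,38,-10,1,100,8,76,-20,3,100,11,114,-40,3,100,14,156,-70,3,100,14,156,-70,3,100,14,156,-70,3,100,14,156,-100,3,100,14,156,-130,3,100,14,156,-130,3,100,14,156,-130,3,100]'; python3 -m inch '[0,0,0,0,100,0,0,0,0,100]'; python3 - <<'E'
from h import *; import pickle
s=robot.read_state(); print(s["t"],s["tool_pos"])
d={n:grab(n) for n in("scene","side")}
pickle.dump(d,open("c1.pkl","wb"))
o=[]
for n in d:
    p=proj(d[n],[s["tool_pos"],[.5525,.169,.09]]); print(n,p); x,y=p[0].astype(int)
    o.append(cv2.resize(d[n]["img"][max(y-40,0):y+60,x-50:x+50],(400,400),interpolation=cv2.INTER_CUBIC)); print(x-50,max(y-40,0))
cv2.imwrite("pics/g1.png",np.clip(np.hstack(o)*1.6,0,255).astype(np.uint8))
E
```

```text
t: 3.28
tool_pos: [0.552, 0.1686, 0.1273]
orientation: [3.137, -0.136, -0.005]
force: [0.5, 0.1, -0.1]
opening: 0.0932
gripper_force: 0.0
t: 3.45
tool_pos: [0.5547, 0.1701, 0.1308]
orientation: [-3.138, 0.135, -0.006]
force: [-1.5, 0.1, 0.1]
opening: 0.093
gripper_force: 0.0
3.45 [0.5547461  0.17005899 0.13084068]
scene [[347.00164116 131.95830755]
 [345.35158789 144.10824452]]
297 91
side [[293.74218479 151.10730222]
 [293.32292062 162.43302727]]
243 111
```

View pics/g1.png

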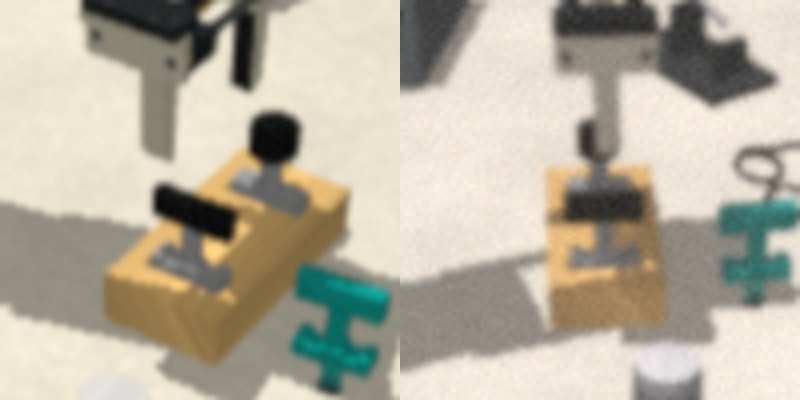

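The fingers straddle the handle. In the side view the finger (606) sits within about 1 mm of the handle's centre (604). Lower and grip.

```bash
python3 -m inch '[-1,0,-20,0,100,-1,0,-40,0,100,-1,0,-51,0,100,-1,0,-51,0,100,-1,0,-51,0,60,-1,0,-51,0,0,-1,0,-51,0,0,-1,0,-51,0,0,-1,0,-51,0,0,-1,0,-51,0,0]' 40; python3 -m inch '[0,0,0,0,0,0,0,0,0,0,0,0,0,0,0,0,0,0,0,0]'
```

```text
t: 4.38
tool_pos: [0.5522, 0.1706, 0.0773]
orientation: [-3.139, 0.133, -0.001]
force: [0.4, 0.2, -0.5]
opening: 0.0575
gripper_force: 0.0
t: 4.72
tool_pos: [0.5518, 0.1705, 0.0767]
orientation: [-3.139, 0.134, 0.0]
force: [0.4, 1.2, -0.2]
opening: 0.0311
gripper_force: 0.0
```

```bash
python3 -m inch '[0,0,4,0,20,0,0,4,0,0,0,0,4,0,0,0,0,4,0,0,0,0,4,0,0,0,0,4,0,0,0,0,4,0,0,0,0,4,0,0]'
```

```text
t: 5.38
tool_pos: [0.5518, 0.1705, 0.0807]
orientation: [3.139, -0.134, -0.0]
force: [-0.4, -0.2, -0.5]
opening: 0.0002
gripper_force: 0.0
```

The fingers shut fully, so the grip missed. Look.

```bash
python3 - <<'E'
from h import *; import pickle
s=robot.read_state(); print(s["t"],s["tool_pos"],s["force"])
d={n:grab(n) for n in("scene","side")}
pickle.dump(d,open("c2.pkl","wb"))
o=[]
for n in d:
    p=proj(d[n],[s["tool_pos"]]); x,y=p[0].astype(int); print(n,p,x-50,y-50)
    o.append(cv2.resize(d[n]["img"][y-50:y+50,x-50:x+50],(400,400),interpolation=cv2.INTER_CUBIC))
cv2.imwrite("pics/g2.png",np.clip(np.hstack(o)*1.8,0,255).astype(np.uint8))
E
```

```text
5.3833 [0.55184017 0.17051458 0.08065535] [-0.38434876 -0.19719453 -0.53500517]
scene [[345.23348423 146.46444472]] 295 96
side [[293.12105944 164.67308317]] 243 114
```

View pics/g2.png

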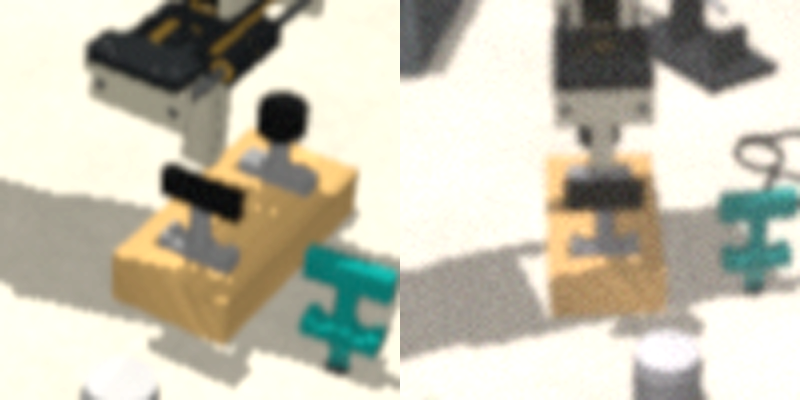

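```bash
cat >> h.py <<'E'
def tri(*obs):
    A=[];B=[]
    for c,p in obs:
        o,v=ray(c,[p]); v=v[0]/np.linalg.norm(v[0]); Q=np.eye(3)-np.outer(v,v); A.append(Q);B.append(Q@o)
    A=np.vstack(A);B=np.hstack(B);x=np.linalg.lstsq(A,B,rcond=None)[0]; return x,np.linalg.norm(A@x-B)
E
python3 - <<'E'
from h import *; import pickle
d=pickle.load(open("c2.pkl","rb")); S,D=d["scene"],d["side"]
print("tip",tri((S,(295+205/4,96+165/4)),(D,(243+200/4,114+168/4))))
print("handle",tri((S,(295+203/4,96+193/4)),(D,(243+204/4,114+189/4))))
w=pickle.load(open("cw2.pkl","rb")); print("wrist+scene+side handle",tri((S,(295+203/4,96+193/4)),(w,(179.8,184.3))),tri((D,(243+204/4,114+189/4)),(w,(179.8,184.3))))
# tip from wrist cam? tool check
d=pickle.load(open("c1.pkl","rb")); S,D=d["scene"],d["side"]
print(tri((S,(297+158/4,91+157/4)),(D,(243+204/4,111+152/4))))
s=robot.read_state(); print(s["q"])
E
```

```text
tip (array([0.55240124, 0.17225051, 0.11155197]), np.float64(0.0004989200961433883))
handle (array([0.55499199, 0.16631988, 0.09414758]), np.float64(0.0022074995518316077))
wrist+scene+side handle (array([0.5514196 , 0.1727232 , 0.08667254]), np.float64(0.0006840352797213199)) (array([0.55354097, 0.16806613, 0.09533886]), np.float64(0.001654567177663603))
(array([0.55021247, 0.11647731, 0.16832638]), np.float64(0.0012980556871049166))
[ 2.10979028e-01  1.40594526e-01  1.66645418e+00 -1.15976360e-05
  1.33462080e+00  1.86674786e+00]
```

```bash
python3 - <<'E'
from h import *; import pickle
for n in ("cw1","cw2"):
    c=pickle.load(open(n+".pkl","rb")); cc=read_camera("wrist"); mount=np.array(cc["mount"]); T=c["M"]@np.linalg.inv(mount)
    for z in(0,-.019,-.03,-.04):
        P=[(T@[x,y,z,1])[:3] for y in(-.0465,.0465,-.064,.064) for x in (0,)]
        print(z,proj(c,P).round(0).tolist())
print(mount.round(3))
c=dict(img=np.array(cc["image"])); cv2.imwrite("pics/w3.png",c["img"])
E
```

```text
0 [[247.0, 227.0], [391.0, 227.0], [219.0, 227.0], [418.0, 227.0]]
-0.019 [[240.0, 238.0], [398.0, 238.0], [210.0, 238.0], [428.0, 238.0]]
-0.03 [[235.0, 245.0], [402.0, 245.0], [204.0, 245.0], [434.0, 245.0]]
-0.04 [[231.0, 253.0], [407.0, 253.0], [198.0, 253.0], [440.0, 253.0]]
0 [[247.0, 227.0], [391.0, 227.0], [219.0, 227.0], [418.0, 227.0]]
-0.019 [[240.0, 238.0], [398.0, 238.0], [210.0, 238.0], [428.0, 238.0]]
-0.03 [[235.0, 245.0], [402.0, 245.0], [204.0, 245.0], [434.0, 245.0]]
-0.04 [[231.0, 253.0], [407.0, 253.0], [198.0, 253.0], [440.0, 253.0]]
[[-0.001 -0.964 -0.266  0.073]
 [ 1.    -0.    -0.001  0.   ]
 [ 0.001 -0.266  0.964 -0.203]
 [ 0.     0.     0.     1.   ]]
```

View pics/w3.png

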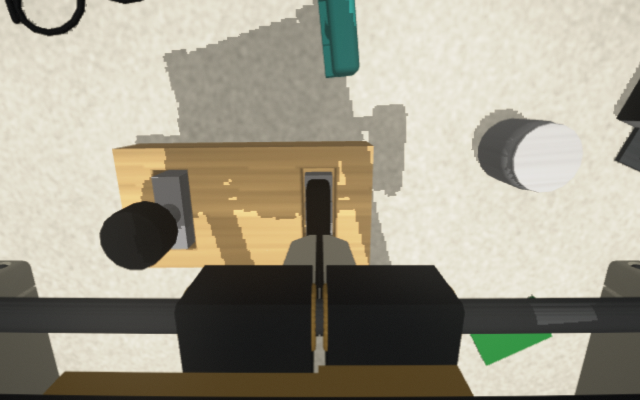

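The picture shows the shut fingers at (318,250) exactly in line with the handle at (318,180–235), but above it. All three cameras put the real fingertips about 31 mm higher than the reported TCP, while x and y fit. So I open, go 32 mm lower watching the force, and close.

```bash
python3 -m inch '[0,0,0,0,55,0,0,0,0,55,0,0,0,0,55,0,0,0,0,55,0,0,0,0,55,0,0,0,0,55,0,0,0,0,55,0,0,0,0,55,0,0,-5,0,55,0,0,-10,0,55]';python3 -m inch '[0,0,-6,0,55,0,0,-12,0,55,0,0,-17,0,55,0,0,-22,0,55,0,0,-22,0,55]'
```

```text
t: 6.42
tool_pos: [0.5522, 0.1706, 0.0707]
orientation: [-3.139, 0.133, -0.001]
force: [-0.6, 0.1, 0.6]
opening: 0.0513
gripper_force: 0.0
t: 6.83
tool_pos: [0.5508, 0.1703, 0.047]
orientation: [3.138, -0.134, -0.004]
force: [-0.4, -0.6, -0.6]
opening: 0.0507
gripper_force: 0.0
```

```bash
python3 -m inch '[0,0,0,0,0,0,0,0,0,0,0,0,0,0,0,0,0,0,0,0,0,0,0,0,0,0,0,0,0,0,0,0,0,0,0,0,0,0,0,0]' 40; python3 - <<'E'
from h import *; import pickle
d={n:grab(n) for n in("scene","side","wrist")}
pickle.dump(d,open("c3.pkl","wb"))
s=robot.read_state(); print(s["tool_pos"],s["opening"])
E
```

```text
t: 7.5
tool_pos: [0.552, 0.1706, 0.049]
orientation: [-3.139, 0.133, -0.001]
force: [-0.1, 0.8, 0.5]
opening: 0.013
gripper_force: 40.0
[0.55203219 0.17062057 0.04894139] 0.013654684631078395
```

Gripped: 13.6 mm opening against a 14 mm handle, at 40 N. Lift straight out, then carry over.

```bash
python3 -m inch '[0,0,10,0,0,0,0,25,0,0,0,0,40,0,0,0,0,60,0,0,0,0,80,0,0,0,0,90,0,0,0,-15,90,6,0,0,-40,90,12,0,0,-70,90,18,0,1,-100,90,24,0]'; python3 -m inch '[0,-35,0,6,0,0,-70,0,12,0,0,-105,0,18,0,1,-140,0,24,0,1,-175,0,30,0,1,-210,0,36,0,1,-245,0,41,0,1,-275,0,44,0,1,-300,0,44,0,1,-321,0,44,0]'; python3 -m inch '[0,0,0,0,0,0,0,0,0,0,0,0,0,0,0,0,0,0,0,0]'; python3 - <<'E'
from h import *; import pickle
d={n:grab(n) for n in("scene","side","wrist")}
s=robot.read_state(); d["s"]={k:s[k] for k in("tool_pos","orientation")}
pickle.dump(d,open("c4.pkl","wb"))
print(s["tool_pos"],s["opening"],s["force"],np.degrees(2*np.arctan2(*s["orientation"][[1,0]])))
a=cv2.resize(d["wrist"]["img"],(480,300))
o=[]
for n in("scene","side"):
    x,y=proj(d[n],[.5555,-.2526,.09])[0].astype(int); print(n,x-50,y-50)
    o.append(cv2.resize(d[n]["img"][y-50:y+50,x-50:x+50],(400,400),interpolation=cv2.INTER_CUBIC))
o=np.hstack(o); w=d["wrist"]["img"][110:310,120:520]; w=cv2.resize(w,(400,200))
cv2.imwrite("pics/g3.png",np.vstack([np.clip(o*1.7,0,255).astype(np.uint8),np.hstack([w,d["wrist"]["img"][:200,120:520]])]))
E
```

```text
t: 8.48
tool_pos: [0.5522, 0.0699, 0.1385]
orientation: [-3.096, -0.532, 0.001]
force: [0.7, -0.1, -2.9]
opening: 0.0138
gripper_force: 40.0
t: 9.32
tool_pos: [0.5531, -0.2526, 0.1382]
orientation: [-2.677, -1.643, 0.001]
force: [0.7, 0.1, -2.4]
opening: 0.0136
gripper_force: 40.0
t: 9.65
tool_pos: [0.5538, -0.2493, 0.1385]
orientation: [-2.675, -1.645, 0.0]
force: [-0.4, -0.0, -2.2]
opening: 0.0134
gripper_force: 40.0
[ 0.55405911 -0.24941503  0.13880295] 0.013657001624531347 [ 0.02226789  0.42908297 -2.7247798 ] -296.79473829078
scene 206 194
side 266 209
```

View pics/g3.png

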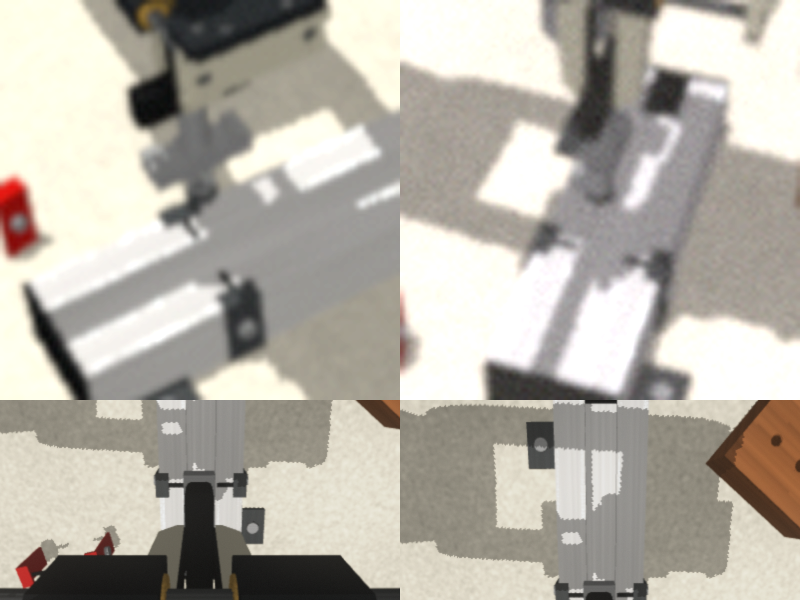

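The picture shows the nut held lengthwise over the slot. In the wrist view (lower left) the handle at column 200 sits midway between the clip tabs (162, 240), and the channel is parallel to it. What remains is the position along the slot, which I take from the numbers.

```bash
python3 - <<'E'
from h import *; import pickle
np.set_printoptions(precision=4,suppress=True)
d=pickle.load(open("c4.pkl","rb")); c=d["wrist"]; s=d["s"]
Rm=R.from_rotvec(s["orientation"]).as_matrix(); t=s["tool_pos"]
print("toolx",Rm[:,0])
for n,p in dict(top=(.032,0,-.053),bot=(.032,0,-.029),nuttop=(.028,0,.001),nutbot=(.028,0,.015)).items(): print(n,proj(c,Rm@p+t))
g=c["img"].max(2).astype(int)
print("col320",[(r,int(g[r,318:323].mean())) for r in range(170,240,2)])
print("row150",[(x,int(g[145:155,x].mean())) for x in range(260,385,3)])
print("row170",[(x,int(g[166:174,x].mean())) for x in range(260,385,3)])
for r in range(178,206,2): print(r,g[r,270:372:3].tolist())
E
```

```text
toolx [0.4508 0.8926 0.0001]
top [[319.7495 201.148 ]]
bot [[319.658  189.1194]]
nuttop [[319.5726 184.1676]]
nutbot [[319.5404 179.5614]]
col320 [(170, 145), (172, 145), (174, 145), (176, 145), (178, 154), (180, 181), (182, 75), (184, 76), (186, 101), (188, 100), (190, 101), (192, 42), (194, 31), (196, 32), (198, 31), (200, 31), (202, 32), (204, 32), (206, 32), (208, 33), (210, 33), (212, 32), (214, 32), (216, 32), (218, 32), (220, 32), (222, 32), (224, 32), (226, 32), (228, 31), (230, 31), (232, 31), (234, 30), (236, 31), (238, 30)]
row150 [(260, 148), (263, 147), (266, 152), (269, 154), (272, 148), (275, 147), (278, 146), (281, 147), (284, 144), (287, 146), (290, 145), (293, 144), (296, 143), (299, 143), (302, 148), (305, 140), (308, 144), (311, 144), (314, 149), (317, 145), (320, 143), (323, 149), (326, 145), (329, 146), (332, 144), (335, 132), (338, 144), (341, 144), (344, 144), (347, 145), (350, 146), (353, 141), (356, 143), (359, 147), (362, 144), (365, 146), (368, 146), (371, 144), (374, 144), (377, 146), (380, 142), (383, 145)]
row170 [(260, 227), (263, 208), (266, 148), (26
[... 2006 characters left out ...]
2, 31, 32, 32, 34, 98, 114, 51, 50, 51, 74, 73, 76, 66, 59, 60, 145, 219]
198 [227, 222, 90, 78, 80, 80, 96, 209, 210, 209, 210, 167, 42, 32, 31, 31, 31, 31, 31, 31, 31, 100, 139, 140, 139, 140, 211, 208, 83, 74, 74, 78, 150, 221]
200 [225, 225, 96, 79, 79, 80, 113, 216, 217, 214, 217, 187, 39, 32, 32, 31, 32, 30, 30, 31, 30, 79, 140, 143, 141, 149, 217, 210, 79, 75, 75, 79, 145, 222]
202 [226, 227, 94, 78, 79, 82, 101, 217, 216, 213, 216, 187, 36, 32, 32, 33, 32, 32, 30, 32, 29, 74, 140, 143, 142, 188, 217, 210, 80, 74, 76, 79, 169, 221]
204 [226, 226, 96, 79, 77, 80, 98, 217, 216, 215, 216, 189, 33, 34, 33, 34, 34, 34, 33, 34, 34, 70, 139, 144, 146, 218, 216, 210, 77, 75, 76, 79, 170, 218]
```

```bash
python3 - <<'E'
from h import *; import pickle
np.set_printoptions(precision=2,suppress=True)
d=pickle.load(open("c4.pkl","rb")); c=d["wrist"]; s=d["s"]
Rm=R.from_rotvec(s["orientation"]).as_matrix(); t=s["tool_pos"]
P=plane(c,[(320.6,194.4),(295,194.8),(345,193.8)],.047); print(P*1000); print("clip in tool x,y mm",((P-t)@Rm*1000)[:,:2])
# channel outer edges at far rows
g=c["img"].max(2).astype(int)
for r in (30,60,90,120,140): 
    row=g[r-2:r+3].mean(0); print(r,[(x,int(row[x])) for x in range(262,378,2) if abs(row[x+2]-row[x-2])>12])
# scene-side: steel nut (held) in same cams: mid grey; handle dark ends
for n,z in(("scene",.096),("side",.096)): 
    p=proj(d[n],[np.r_[t[:2],.131],np.r_[t[:2],.096],[.5555,-.2526,.046]]); print(n,p)
E
```

```text
[[ 554.21 -251.5    47.  ]
 [ 533.27 -241.33   47.  ]
 [ 574.24 -261.     47.  ]]
clip in tool x,y mm [[ -1.81   1.07]
 [ -2.17 -22.2 ]
 [ -1.25  23.23]]
30 [(272, 56), (274, 139), (334, 147)]
60 [(272, 78), (274, 149), (276, 224), (302, 230), (304, 206), (306, 149), (310, 148), (312, 203), (314, 226), (334, 224), (338, 226), (340, 222), (342, 188), (344, 147)]
90 [(304, 227), (306, 148), (310, 147), (312, 177), (314, 227), (334, 224), (338, 214), (340, 165), (342, 148)]
120 [(262, 172), (264, 150), (282, 153), (304, 171), (306, 139), (334, 145), (338, 146)]
140 [(280, 148), (282, 186), (284, 218), (300, 213), (302, 163), (304, 145), (308, 145), (334, 144), (338, 144)]
scene [[255.1  230.95]
 [256.5  241.83]
 [258.06 257.7 ]]
side [[315.63 245.76]
 [315.37 256.57]
 [315.83 271.99]]
```

```bash
python3 -m inch '[1,-2,-15,0,0,1,-2,-30,0,0,1,-2,-42,0,0,1,-2,-50,0,0,1,-2,-56,0,0,1,-2,-62,0,0,1,-2,-67,0,0,1,-2,-70,0,0,1,-2,-70,0,0,1,-2,-70,0,0]'; python3 -m inch '[0,0,-4,0,0,0,0,-8,0,0,0,0,-12,0,0,0,0,-16,0,0,0,0,-18,0,0,0,0,-20,0,0,0,0,-20,0,0,0,0,-20,0,0]'
```

```text
t: 10.63
tool_pos: [0.555, -0.2525, 0.0689]
orientation: [2.677, 1.644, 0.0]
force: [0.2, -0.7, -2.4]
opening: 0.0135
gripper_force: 40.0
t: 11.3
tool_pos: [0.5548, -0.2524, 0.0486]
orientation: [-2.677, -1.644, 0.0]
force: [-0.3, 0.2, -1.9]
opening: 0.0136
gripper_force: 40.0
```

```bash
python3 -m inch '[0,0,-3,0,0,0,0,-6,0,0,0,0,-9,0,0,0,0,-12,0,0,0,0,-14,0,0,0,0,-14,0,0,0,0,-14,0,0]'
```

```text
t: 11.88
tool_pos: [0.5556, -0.2529, 0.0355]
orientation: [2.676, 1.644, 0.001]
force: [-0.5, 0.3, 5.4]
opening: 0.0138
gripper_force: 40.0
```

```bash
python3 -m inch '[0,0,-1,0,0,0,0,-2,0,0,0,0,-2,0,0,0,0,-2,0,0]'; python3 - <<'E'
from h import *
for i in range(6):
    read_camera("side"); s=robot.read_state(); print(s["tool_pos"],s["force"],s["wrist_torque"])
E
```

```text
t: 12.22
tool_pos: [0.5556, -0.2529, 0.0337]
orientation: [2.676, 1.644, 0.001]
force: [-0.5, 0.0, 7.1]
opening: 0.0138
gripper_force: 40.0
[ 0.55560243 -0.25284916  0.03369683] [-1.62545156  0.85771948  7.45544433] [ 0.1504197   0.29396891 -0.02672718]
[ 0.5556179  -0.25286485  0.03375132] [-1.21640998  0.74938793  6.27834921] [0.17960084 0.2595254  0.00798671]
[ 0.55560961 -0.25286213  0.03375051] [-0.83741659  1.79972175  6.76640644] [ 0.15335504  0.26526632 -0.00361577]
[ 0.55558957 -0.25287325  0.03374495] [-1.05003786  1.44058469  7.60049035] [ 0.13415632  0.25333072 -0.01090195]
[ 0.55559219 -0.25285811  0.03372223] [-0.61705629  0.18366726  7.4755564 ] [0.12287244 0.28302832 0.01632239]
[ 0.55559977 -0.25286139  0.03373745] [-1.49331157  0.09754278  6.25138901] [ 0.14512116  0.30016343 -0.00859513]
```

Pressed to about -9.5 mm, in agreement with both the kinematics and the spring force (9.4 N). Now the quarter turn.

```bash
python3 -m inch '[0,0,0,-5,0,0,0,0,-10,0,0,0,0,-15,0,0,0,0,-20,0,0,0,0,-25,0,0,0,0,-30,0,0,0,0,-35,0,0,0,0,-40,0,0,0,0,-45,0,0,0,0,-45,0]'; python3 - <<'E'
from plant import robot
s=robot.read_state(); print(s["force"],s["wrist_torque"])
E
```

```text
t: 13.35
tool_pos: [0.556, -0.2532, 0.034]
orientation: [3.102, 0.486, 0.003]
force: [0.5, 0.2, 6.5]
opening: 0.0138
gripper_force: 40.0
[0.53830175 0.19569837 6.50462185] [ 0.00543326  0.12509116 -0.04212618]
```

```bash
python3 -m inch '[0,0,0,-5,0,0,0,0,-10,0,0,0,0,-15,0,0,0,0,-20,0,0,0,0,-25,0,0,0,0,-30,0,0,0,0,-35,0,0,0,0,-40,0,0,0,0,-44.5,0,0,0,0,-44.5,0]'; python3 - <<'E'
from h import *; import pickle
read_camera("side");s=robot.read_state(); print(s["tool_pos"],s["force"],s["wrist_torque"],np.degrees(2*np.arctan2(*s["orientation"][[1,0]])))
E
```

```text
t: 14.18
tool_pos: [0.556, -0.2532, 0.034]
orientation: [3.056, -0.724, 0.004]
force: [-0.3, 0.1, 6.4]
opening: 0.0136
gripper_force: 40.0
[ 0.55602283 -0.25321827  0.03400815] [-0.28822749 -0.6152508   6.20635231] [ 0.08119899  0.10081001 -0.06374403] -26.457525680705977
```

```bash
python3 -m inch '[0,1,2,0,0,0,1,4,0,0,0,1,6,0,0,0,1,7,0,0,0,1,7,0,0]'; python3 -m inch '[0,0,1,0,0,0,0,1,0,0,0,0,1,0,0]'
```

```text
t: 14.65
tool_pos: [0.5558, -0.2526, 0.0409]
orientation: [3.057, -0.716, 0.004]
force: [-0.1, -3.7, 4.9]
opening: 0.0136
gripper_force: 40.0
t: 14.9
tool_pos: [0.5554, -0.2521, 0.0411]
orientation: [3.058, -0.717, 0.002]
force: [0.8, -3.8, 4.6]
opening: 0.0137
gripper_force: 40.0
```

```bash
python3 -m inch '[0,0,0,0,16,0,0,0,0,18,0,0,0,0,22,0,0,0,0,30,0,0,0,0,40,0,0,0,0,50,0,0,0,0,50,0,0,0,0,50,0,0,0,0,50,0,0,0,0,50]'; python3 - <<'E'
from plant import robot
s=robot.read_state(); print(s["force"],s["wrist_torque"],s["opening"])
E
python3 -m inch '[0,0,3,0,50,0,0,8,0,50,0,0,16,0,50,0,0,26,0,50,0,0,36,0,50,0,0,56,0,50,0,0,76,0,50,0,0,106,0,50,0,0,136,0,50,0,0,160,0,50]'
```

```text
t: 15.73
tool_pos: [0.5549, -0.2514, 0.0407]
orientation: [-3.059, 0.717, 0.0]
force: [0.5, 0.7, 0.1]
opening: 0.0461
gripper_force: 0.0
[0.48134772 0.69306949 0.06004011] [0.0310091  0.07274627 0.01135935] 0.046139837956560396
t: 16.57
tool_pos: [0.5555, -0.2518, 0.2048]
orientation: [3.058, -0.716, 0.005]
force: [-0.5, -1.0, 0.2]
opening: 0.0464
gripper_force: 0.0
```

```bash
python3 -m inch '[-30,15,20,0,50,-60,30,40,0,50,-85,42,50,0,50,-110,55,60,0,50,-110,55,60,0,50,-110,55,60,0,50,-110,55,60,0,50,-110,55,60,0,50]'; python3 - <<'E'
from h import *; import pickle
np.set_printoptions(precision=4,suppress=True)
d={n:grab(n) for n in("wrist","scene","side")}; pickle.dump(d,open("c5.pkl","wb"))
cen={}
for n,c in d.items():
    p=proj(c,[.555,-.2525,.083])[0]; x,y=p.astype(int); r=70 if n=="wrist" else 22
    g=c["img"].max(2); m=np.zeros_like(g); x0,x1,y0,y1=max(x-r,0),x+r,max(y-r,0),y+r
    m[y0:y1,x0:x1]=(g[y0:y1,x0:x1]<(45 if n=="wrist" else 40))*255
    print(n,p)
    for k in cv2.findContours(m,0,1)[0]:
        if cv2.contourArea(k)<(60 if n=="wrist" else 10): continue
        rr=cv2.minAreaRect(k); b=cv2.boxPoints(rr); print("  area",cv2.contourArea(k),rr); 
        if n not in cen or cv2.contourArea(k)>cen[n][0]: cen[n]=(cv2.contourArea(k),rr[0])
        if n=="wrist": print(plane(c,b,.083),plane(c,b,.083).mean(0))
print([tri(*[(d[n],cen[n][1]) for n in ps]) for ps in(("scene","side"),("wrist","scene"),("wrist","side"))])
E
```

```text
t: 17.23
tool_pos: [0.4452, -0.1967, 0.2604]
orientation: [-3.059, 0.717, 0.001]
force: [0.6, 0.0, 0.1]
opening: 0.0466
gripper_force: 0.0
wrist [320.1022  59.9108]
  area 704.0 ((319.0, 58.5), (65.0, 14.0), 90.0)
[[ 0.5882 -0.2596  0.083 ]
 [ 0.5817 -0.2725  0.083 ]
 [ 0.524  -0.2443  0.083 ]
 [ 0.5307 -0.2307  0.083 ]] [ 0.5561 -0.2518  0.083 ]
scene [256.5178 246.8297]
  area 168.0 ((256.381103515625, 247.58648681640625), (26.247163772583008, 8.3079252243042), 53.97262954711914)
side [315.8927 261.3777]
  area 154.0 ((316.5000305175781, 261.5000305175781), (24.98116683959961, 8.00367546081543), 14.03624439239502)
[(array([ 0.5562, -0.2545,  0.0839]), np.float64(0.0006397821393149833)), (array([ 0.5561, -0.2529,  0.0819]), np.float64(0.0015360840509043541)), (array([ 0.5567, -0.2521,  0.0819]), np.float64(0.0002749262266010049))]
```

The nut stands with its handle at z = 83 mm as required, heading -26° (square across), at the clip. One last check: handle columns against the clip's tab columns in the same wrist picture.

```bash
python3 - <<'E'
from h import *; import pickle
np.set_printoptions(precision=4,suppress=True)
c=pickle.load(open("c5.pkl","rb"))["wrist"]; g=c["img"].max(2).astype(int)
u=np.array([.4473,.8944,0]); v=np.array([.8944,-.4473,0]); o=np.array([.5557,-.2525,0])
# expected clip side tabs: near side (-v) line over lip and tab at |x|=38
for s in(-38,-30,-20,20,30,38): print(s,proj(c,[o+v*s/1000+[0,0,.047],o+u*.011+v*s/1000+[0,0,.047],o-u*.011+v*s/1000+[0,0,.047]]).round(1).tolist())
for r in range(76,126,2):
    row=g[r]; xs=[x for x in range(285,360) if row[x]<100]; print(r,(xs[0],xs[-1],len(xs)) if xs else None, end=" ")
E
```

```text
-38 [[319.7, 97.7], [310.4, 97.7], [328.9, 97.7]]
-30 [[319.7, 90.7], [310.4, 90.6], [329.0, 90.7]]
-20 [[319.7, 81.8], [310.4, 81.7], [329.0, 81.8]]
20 [[319.8, 45.1], [310.2, 45.0], [329.4, 45.1]]
30 [[319.9, 35.6], [310.2, 35.6], [329.5, 35.6]]
38 [[319.9, 27.9], [310.2, 27.9], [329.6, 28.0]]
76 (312, 326, 15) 78 (313, 325, 13) 80 (313, 325, 13) 82 (313, 325, 13) 84 (313, 325, 13) 86 (313, 325, 13) 88 (313, 325, 13) 90 (314, 324, 11) 92 (311, 327, 17) 94 (311, 328, 18) 96 (311, 328, 18) 98 (311, 328, 18) 100 (310, 328, 19) 102 (311, 328, 18) 104 (316, 316, 1) 106 None 108 None 110 None 112 None 114 None 116 None 118 None 120 None 122 None 124 None
```

The handle (312–326) and the clip tab (311–328) share the same centre column to about 0.5 px. Handing in.

```bash
python3 -c "
from plant import job; print(job.close_job())"
```

```text
the job is handed in; nothing more can be done
None
```

The spring nut is locked under the channel's lips at the index clip: square across within about 1°, centred within about 1 mm, upright, released and handed in at about 17 s; the first grip closed on air above the handle without moving the nut, because the real fingertips sit about 31 mm above the reported tool point, and the second attempt held.

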